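Take the loaded developing tank out of the travel chest

ROBOT

A 6-joint arm with a two-finger parallel gripper is mounted at the origin on the work surface. World frame = base frame: x ahead of the robot, y to its left, z up, the work surface at z = 0. Lengths are in mm, angles in rad, forces in N, time in s.
With the tool pointing down it reaches from about 300 to 1000 mm from the base axis. Payload 5.1 kg.
Tool frame: the origin (TCP) lies midway between the tips of the shut fingers; the grasp point (between the pads) lies 19 mm behind it; z points along the fingers, y is the direction in which the jaws open and shut (so a half turn about z gives the same grasp; the last joint's range is limited). The gripper opens to 95 mm and grips with 3 to 60 N. Pads are 20 mm wide; open, the fingers measure 119 mm over their backs; the gripper's body (75 mm by 180 mm) begins 59 mm behind the grasp point.
Start: joints at [1.05, 0.124, 1.65, -0, 1.367, -0.083], TCP at [275.584, 588.675, 214.656] pointing down, gripper open.
Joint ranges: [-2.61, 2.61], [-1.02, 2.33], [0.03, 2.71], [-1.35, 4.49], [0.32, 2.68], [-2.91, 2.91]. Speed limits (rad/s): [2.57, 2.57, 3.14, 3.14, 3.14, 3.14].

INTERFACE

Orientations are given as [roll, pitch, yaw] about the fixed x, y, z axes, in that order (R = Rz(yaw) Ry(pitch) Rx(roll)).
In Python, from plant import r gives the robot as it stands. The module is installed in compiled form; this text tells all that it offers. Calls block until the motion is done:
- r.move_ptp(position, orientation): joint-space move of the TCP to a pose.
- r.move_l(position, attitude=None, rate=150, guard=None): straight line of the TCP; attitude=None keeps the orientation; rate is the mean speed in mm/s. With guard (N) it stops when the force on the tool has changed by that much, and returns True; else False.
- r.move_joints(angles): joint-space move.
- r.command_gripper(opening): finger opening in mm; the grip force is fixed at half the most; returns when the fingers have stopped.
- r.sleep(seconds).
- r.ik(position, orientation): joint angles nearest the present ones, or None.
- r.get_state(): the state.
- r.grab_frame(name): name is "side" or "top"; returns (picture, depth): 480x640x3 uint8, red, green, blue; 480x640 float32, mm along the optical axis (not along the pixel's ray), 0 where there is no reading.
- r.camera_info(name): a dict with "fx", "fy", "cx", "cy" (pixels), "rvec" (rotation vector, rad) and "tvec" (3), from world to camera coordinates, as OpenCV has them. Camera axes: x right, y down, z forward; pixel columns grow to the right and rows downward; lengths in mm; the calibration is good to about 2 mm. A picture is of the moment at which its call begins. camera_info takes no time and is no camera call.
A pose or a line that the arm cannot do raises r.PlanningError and nothing moves.
- r.job_done(): hands the job in, once; it reports no verdict.
The state is a dict: "time": time; "joints": joint angles; "qd": joint speeds; "effort": joint torques, N m; "eef_pos": TCP position; "tool_rot": TCP orientation; "wrist_force": force on the tool from outside, world axes, zero at the start; "torque": the same for the moment, N m; "grip_width": finger opening in mm.
Only numpy, scipy, OpenCV 4.12 (cv2) and the standard library are available. Lean on these libraries where they do the work, as an engineer would, in place of code of your own. Each camera call takes 0.05 s, during which the arm holds its last target.

TASK

One of the two steel developing tanks in the wooden chest is loaded with film and cannot be opened in the light. Turn both turn buttons fully aside, lift the lid panel out by its handle and lay it flat, handle up, on the clear stretch of table; then lift both tanks a little, in turn, to feel which is the heavier, and stand that one upright in the white processing tray, leaving the lighter in its place in the chest. Drop nothing, and leave the bottle, jug and carton where they are.

Things in the scene. Friction and masses are not known exactly. Their poses are not given: they have to be found in the camera images.
- chest: fixed plywood chest, 172 (x) x 302 (y) x 150 mm high; origin: centre of its underside. It stands left or in the middle, the tray in the other place. Opening in the rim 140 x 250 mm; 9 mm below the rim a ledge carries the panel and leaves 120 x 230 mm clear. Inner floor 10 mm above the origin; battens 40 mm and a divider 70 mm above the origin make two wells for the tanks at y = +58 and -58 mm
- button_l (a joint): turn button in the middle of the chest's rim at its +y end (rad): 0 = across the rim, holding the panel down (starts within 0.35 of it); +-1.57 = along the rim, fully aside. Turns both ways to stops at +-1.9, positive anticlockwise seen from above; stays where left (friction 0.06 N m). Clears the panel beyond 1.35 either way
- button_l_top (a point): top face of the +y turn button at its pivot screw, the button's middle. The button is a wooden bar 70 mm long (along this point's y), 16 mm wide with round ends, 12 mm thick; its underside is 2 mm above the rim and the panel. Rim there 26 mm wide, pivot 15 mm from the panel opening
- button_r (a joint): the same for the turn button at the chest's -y end
- button_r_top (a point): the same for the turn button at the chest's -y end
- panel: loose plywood lid panel, 136 mm along its x, 246 mm along its y, 9 mm thick, 0.35 kg, lying in the rim on the ledge, top flush with the rim, 2 mm play each side. Origin: centre of its underside. The turn buttons overlap it by 20 mm at its two ends until they are turned
- panel_handle (a point): middle of the top edge of the panel's handle: an upright wooden bar, 18 mm thick (along x), 110 mm long (along the panel's y), 28 mm high, in the middle of the panel; this point is 37 mm above the panel's underside
- tank_a: one of two closed steel developing tanks that look the same, standing in the chest's wells under the panel; which of them is loaded is random. Round, 91 mm across at its lid; lid top 102 mm above the foot; on it a round cap to hold it by, 45 mm across, 26 mm high. Origin: centre of its foot. Each weighs 0.24 to 0.55 kg, the loaded one at least 0.15 kg more than the other
- tank_b: the other tank, the same in shape and size
- tray: fixed white open plastic processing tray, 200 mm along its x, 150 mm along its y, walls 40 mm high and 4 mm thick with a 6 mm lip, inner floor 4 mm above its origin. Origin: centre of its underside. The loaded tank is to stand on its floor
- clear_spot (a point): point on the table top, to the robot's right: the middle of the clear stretch of table where the panel goes; 100 mm along world y and 140 mm along world x are free to either side of it, so the panel fits with its length along x (pointing away from the robot)
- bottle: bystander: white plastic bottle 64 mm across, 185 mm high; origin: centre of its foot
- jug: bystander: translucent plastic measuring jug 104 mm across, 125 mm high, with a handle; origin: centre of its foot
- carton: bystander: small cardboard carton, 85 x 85 mm, 95 mm high; origin: centre of its underside

How it is judged:
By the outcome, as a careful person would: the job done as asked, in the order asked, and still so for the second after the job is handed in, with the robot touching nothing.
It also fails if it takes over 72 s, if anything falls off the work surface, if the arm or the gripper's body presses on something with over 40 N, if the wrist force passes 120 N, or if a joint passes its speed limit or range.

## Working session

There is one attempt and no reset: what is moved stays moved. The work goes in short steps, each a Python script; the robot and the scene stay as the last script left them, time stands still between calls to the robot, and variables do not carry over. Pictures are saved under pics/ and viewed, and the job is handed in when it is done.

```bash
mkdir -p pics
python3 - <<'E'
from plant import r
import cv2,numpy as np
for n in("top","side"):
    p,d=r.grab_frame(n); cv2.imwrite(f"pics/{n}0.png",p[:,:,::-1]); np.save(f"{n}0.npy",d); print(r.camera_info(n)); 
    print(d[::80,::80].astype(int))
s=r.get_state(); print(s)
E
```

```text
{'fx': 475.01777831826905, 'fy': 475.01777831826905, 'cx': 326.2424105213933, 'cy': 238.12310348603265, 'rvec': array([ 2.10541924, -2.13412336,  0.14755511]), 'tvec': array([   2.4126862 ,  628.55204773, 1116.55622451])}
[[2211 2198 2189 2177 2171 2164 2149 2134]
 [2161 2137 2132 2102 2105 2090 2089 2068]
 [2087 1280 1272 1266 1260 1253 1248 1240]
 [2023 1226 1237 1226 1074 1067 1211 1206]
 [1212 1207 1202 1194 1190 1183 1179 1171]
 [ 853 1174 1169 1169 1160 1151 1146 1137]]
{'fx': 598.9198584817555, 'fy': 598.9198584817555, 'cx': 316.5668960625649, 'cy': 237.3372499996397, 'rvec': array([ 2.31157489, -0.91573636,  0.34220239]), 'tvec': array([-462.99506947,  391.74298982, 1224.44749804])}
[[2638 2896 3196 3564 3153 2739 2432 2189]
 [1049 3134 3220 3214 3232 3024 2638 2362]
 [2822 1732 1733 1736 1740 2853 2837 2557]
 [1537 1536 1537 1351 1357 1455 2532 2529]
 [1389 1389 1390 1391 1263 1401 1402 1402]
 [ 983 1010 1267 1267 1273 1279 1279 1276]]
{'time': 0.1, 'joints': array([ 1.05036794e+00,  1.24418850e-01,  1.65150606e+00,  3.32560713e-05,
        1.36750425e+00, -8.26057221e-02]), 'qd': array([ 0.00232429, -0.00192021, -0.00248348, -0.00048871, -0.00035516,
        0.00116859]), 'effort': array([ 1.83909992e-04, -4.18883336e+01, -3.61095071e+01,  7.76709756e-02,
        4.62139305e-02, -7.02384727e-05]), 'eef_pos': array([275.31694199, 588.18526115, 213.54213503]), 'tool_rot': array([-3.13976509e+00, -1.83981506e-04,  2.70376307e+00]), 'wrist_force': array([ 1.0417286, -0.9633532,  0.3560848]), 'torque': array([0.0238677 , 0.00758914, 0.00471955]), 'grip_width': 95.28079569059797}
```

View pics/top0.png

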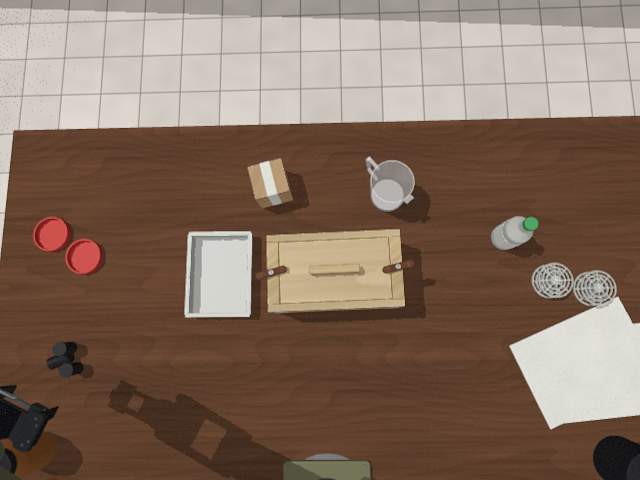

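View pics/side0.png

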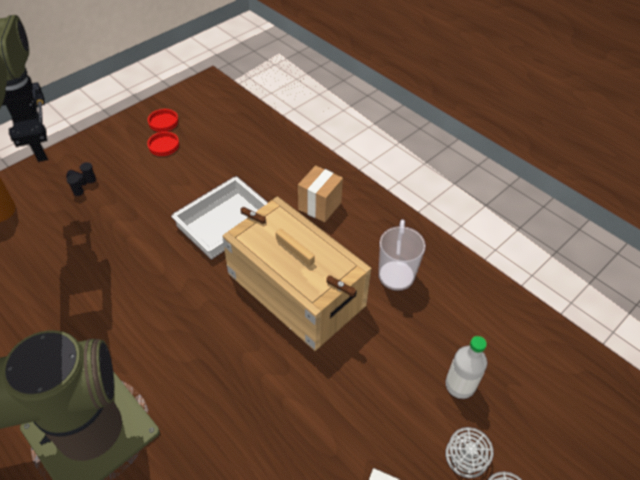

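The top view shows the tray at about (218,275), the chest at (335,270) with its buttons at (271,272) and (398,267), and the handle at (334,269). The carton is at (270,183), the jug at (391,186) and the bottle at (505,237). The side view agrees. The clear table appears to lie right of the chest, around (450,300).

```bash
cat > h.py <<'E'
import cv2,numpy as np
from plant import r
def cam(n):
    c=r.camera_info(n); K=np.array([[c['fx'],0,c['cx']],[0,c['fy'],c['cy']],[0,0,1]]); R=cv2.Rodrigues(np.array(c['rvec'],float))[0]; t=np.array(c['tvec'],float); return K,R,t
def ray(n,u,v,z):
    K,R,t=cam(n); d=R.T@np.linalg.inv(K)@np.array([u,v,1.]); o=-R.T@t
    return (o+d*(z-o[2])/d[2])
def cloud(n,D):
    K,R,t=cam(n); v,u=np.mgrid[:D.shape[0],:D.shape[1]]
    P=np.stack([(u-K[0,2])/K[0,0]*D,(v-K[1,2])/K[1,1]*D,D],-1)
    return (P-t)@R
def proj(n,p):
    K,R,t=cam(n); q=K@(R@np.asarray(p,float)+t); return q[:2]/q[2]
E
python3 - <<'E'
from h import *
D=np.load('top0.npy'); P=cloud('top',D)
for nm,(u,v) in dict(trayfloor=(218,275),rim=(300,236),panel=(310,290),handle=(334,268),table=(450,300),bottlecap=(530,224),carton=(268,178),paper=(580,370)).items(): print(nm,P[v,u].round(0))
im=cv2.imread('pics/top0.png')
cv2.imwrite('pics/zt.png',cv2.resize(im[220:325,175:445],None,fx=2.9,fy=2.9,interpolation=cv2.INTER_CUBIC))
im=cv2.imread('pics/side0.png')
cv2.imwrite('pics/zs.png',cv2.resize(im[170:350,160:400],None,fx=3.2,fy=3.2,interpolation=cv2.INTER_CUBIC))
for p in [(404,310,0)]: print(ray('top',*p))
E
```

```text
trayfloor [546. 273.   3.]
rim [618.  50. 150.]
panel [496.  28. 151.]
handle [541. -26. 182.]
table [ 476. -313.   -2.]
bottlecap [ 630. -451.  185.]
carton [773. 133.  92.]
paper [ 305. -612.    8.]
[ 452.26666375 -196.93289174    0.        ]
```

View pics/zt.png

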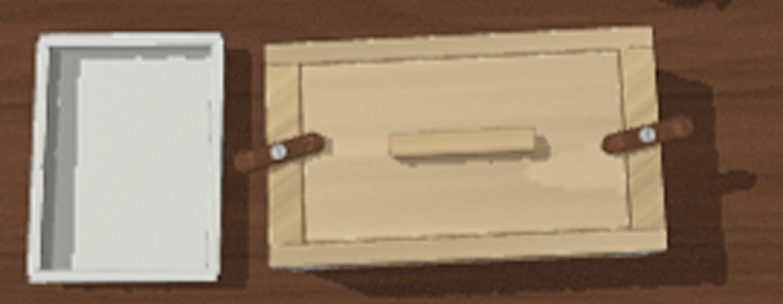

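View pics/zs.png

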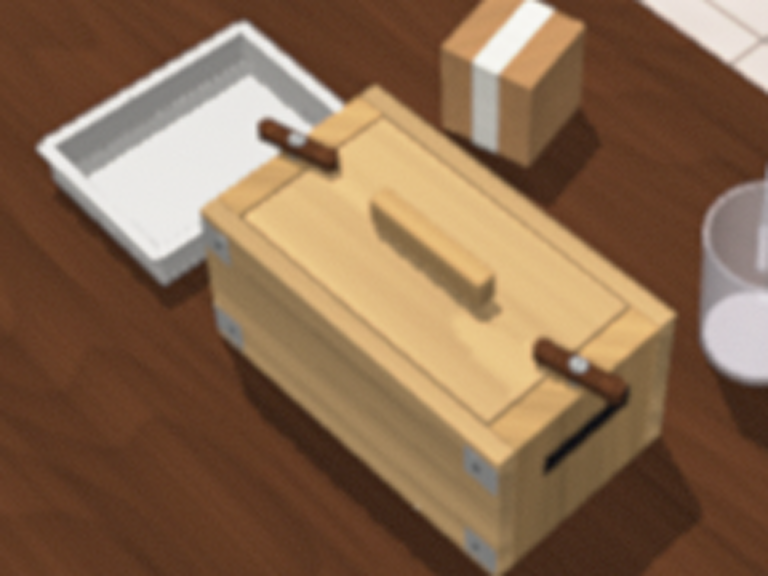

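```bash
cat >> h.py <<'E'
def scene(n,im,D):
    """im BGR"""
    P=cloud(n,D); out={}
    Z=P[...,2]; X=P[...,0]; Y=P[...,1]
    return P
E
python3 - <<'E'
from h import *
im=cv2.imread('pics/top0.png'); D=np.load('top0.npy'); P=cloud('top',D)
hsv=cv2.cvtColor(im,cv2.COLOR_BGR2HSV)
sub=np.zeros(im.shape[:2],bool); sub[222:320,255:425]=1
# plywood top via colour
wood=(hsv[...,2]>140)&(hsv[...,1]>50)&(abs(P[...,2]-150)<12)&sub
m=cv2.morphologyEx(wood.astype(np.uint8),cv2.MORPH_CLOSE,np.ones((5,5)))
c=max(cv2.findContours(m,0,1)[0],key=cv2.contourArea)
pts=np.array([ray('top',u,v,150)[:2] for u,v in c[:,0]],np.float32)
print('chest',cv2.minAreaRect(pts))
# buttons: dark
dark=(hsv[...,2]<130)&(P[...,2]>140)&sub
n,l,s,ce=cv2.connectedComponentsWithStats(dark.astype(np.uint8))
for i in range(1,n):
    if s[i,4]>25:
        v,u=np.where(l==i); q=np.array([ray('top',a,b,164)[:2] for a,b in zip(u,v)],np.float32)
        print('dark',s[i],q.mean(0),cv2.minAreaRect(q))
# screws
for (a,b) in ((278,151),(647,134)): print('screw',ray('top',175+a/2.9-.33,220+b/2.9-.33,165))
# handle via height
h=(P[...,2]>172)&sub
v,u=np.where(h); q=np.array([ray('top',a,b,187-0)[:2] for a,b in zip(u,v)],np.float32); q=q[(abs(q[:,0]-535)<40)&(abs(q[:,1]+30)<90)]
print('handle',len(q),cv2.minAreaRect(q))
for cc in ((390,135),(533,128),(535,150),(391,158)): print(' hcorner',ray('top',175+cc[0]/2.9-.33,220+cc[1]/2.9-.33,187).round(1))
# tray lip
sw=np.zeros(im.shape[:2],bool); sw[225:325,178:262]=1
t=(hsv[...,1]<40)&(hsv[...,2]>90)&sw
c=max(cv2.findContours(t.astype(np.uint8),0,1)[0],key=cv2.contourArea)
pts=np.array([ray('top',u,v,40)[:2] for u,v in c[:,0]],np.float32); print('tray',cv2.minAreaRect(pts))
# things on table, free space right
ob=(P[...,2]>15)&(P[...,1]<-180)&(P[...,1]>-520)&(P[...,0]>150)&(P[...,0]<900)
n,l,s,ce=cv2.connectedComponentsWithStats(ob.astype(np.uint8))
for i in range(1,n):
    if s[i,4]>20:
        q=P[l==i]; print('obj',s[i],q.min(0).round(),q.max(0).round())
for nm,p in dict(grille=(553,281),gridl=(531,281),paperc=(510,346),bottlebase=(497,247)).items(): print(nm,ray('top',*p,0).round())
p,d=r.grab_frame('side')
E
```

```text
chest ((539.754638671875, -26.07568359375), (171.5319061279297, 300.8879699707031), 1.7992430925369263)
dark [383 259  31  15 213] [ 543.9542  -166.30121] ((544.0935668945312, -165.98768615722656), (18.652984619140625, 68.85443115234375), 15.897440910339355)
dark [256 266  31  14 210] [534.51654 113.20433] ((534.7731323242188, 113.15667724609375), (17.473920822143555, 69.54106140136719), 15.986013412475586)
screw [536.27010371 114.36760936 165.        ]
screw [ 545.23924137 -165.43461811  165.        ]
handle 431 ((548.1953125, -25.037139892578125), (50.42194747924805, 156.78082275390625), 1.1569651365280151)
 hcorner [544.8  27.6 187. ]
 hcorner [548.5 -78.7 187. ]
 hcorner [532.1 -79.8 187. ]
 hcorner [527.7  26.9 187. ]
tray ((547.1409912109375, 262.6089172363281), (164.298828125, 213.90859985351562), 89.73470306396484)
obj [394 162  21  47 519] [ 696. -217.   15.] [ 796. -180.  132.]
obj [ 492  217   47   33 1056] [ 599. -484.   15.] [ 661. -421.  189.]
obj [405 260   9   9  65] [ 540. -199.  160.] [ 558. -181.  167.]
grille [ 520. -571.    0.]
gridl [ 520. -516.    0.]
paperc [ 362. -452.    0.]
bottlebase [ 608. -438.    0.]
```

The chest centre is about (540,-26) with yaw 0.032. Both buttons stand near +0.25, and the tray centre is about (547,263). The clear stretch lies between the chest (y≈-180) and the bottle (y≈-420), so I take y≈-300. Next I check reach and the wrist range.

```bash
cat >> h.py <<'E'
CY=0.032; C=np.array([540.3,-25.8]); 
def ch(x,y): c,s=np.cos(CY),np.sin(CY); return C+np.array([c*x-s*y,s*x+c*y])
BL=ch(0,140); BR=ch(0,-140)
TRAY=np.array([547.,262.6]); SPOT=np.array([490.,-300.])
def ori(y): return [np.pi,0,y]
E
python3 - <<'E'
from h import *
print(BL,BR)
def t(nm,p,z,ys):
    for y in ys:
        q=r.ik([p[0],p[1],z],ori(y)); print(nm,round(y,2),None if q is None else np.round(q,2))
h=np.pi/2
for k in(0,-np.pi):
  t('BL',BL,154,[h+.28+k,h+.28+1.55+k,h+.28-1.85+k]); t('BR',BR,154,[h+.28+k,h+.28+1.55+k])
  t('pan',ch(0,0),250,[h+CY+k]); t('spot',SPOT,20,[0+k, np.pi+k]); t('tray',TRAY,110,[h+k,k])
E
```

```text
[535.82076455 114.12832612] [ 544.77923545 -165.72832612]
BL 1.85 [ 0.11 -0.06  1.94  0.    1.26 -0.17]
BL 3.4 [ 0.11 -0.06  1.94  0.    1.26 -1.72]
BL 0.0 [ 0.11 -0.06  1.94 -0.    1.26  1.68]
BR 1.85 [-0.39 -0.01  1.89  0.    1.26 -0.67]
BR 3.4 [-0.39 -0.01  1.89  0.    1.26 -2.22]
pan 1.6 [-0.15 -0.14  1.85  0.    1.43 -0.18]
spot 0 [-0.64  0.16  1.96 -0.    1.02  0.93]
spot 3.14 [-0.64  0.16  1.96  0.    1.02 -2.21]
tray 1.57 [ 0.36  0.12  1.84 -0.    1.18  0.36]
tray 0 [ 0.36  0.12  1.84 -0.    1.18  1.93]
BL -1.29 None
BL 0.26 [ 0.11 -0.06  1.94 -0.    1.26  1.42]
BL -3.14 [ 0.11 -0.06  1.94  0.    1.26 -1.46]
BR -1.29 [-0.39 -0.01  1.89 -0.    1.26  2.47]
BR 0.26 [-0.39 -0.01  1.89 -0.    1.26  0.92]
pan -1.54 None
spot -3.14 [-0.64  0.16  1.96  0.    1.02 -2.21]
spot 0.0 [-0.64  0.16  1.96 -0.    1.02  0.93]
tray -1.57 [ 0.36  0.12  1.84  0.    1.18 -2.78]
tray -3.14 [ 0.36  0.12  1.84  0.    1.18 -1.21]
```

Run:
```python
from h import *
h=np.pi/2
def st(m): s=r.get_state(); print(m,round(s['time'],2),s['eef_pos'].round(1),s['tool_rot'].round(2),s['wrist_force'].round(1),round(s['grip_width'],1))
p=BL
r.move_ptp([*p,200],ori(h+CY+.25)); r.command_gripper(40); st('above')
g=r.move_l([*p,156],rate=80,guard=8); st(f'down {g}')
if not g:
    r.command_gripper(19.5); st('closed')
    r.move_ptp([*p,156],ori(h+CY+1.76)); st('turned')
    r.command_gripper(40)
    r.move_l([*p,205],rate=150); st('up')
```

```text
above 3.14 [535.8 114.1 200. ] [3.14 0.   1.85] [ 0.1 -0.1 -0.1] 40.2
down False 3.84 [535.9 114.2 155.9] [-3.14 -0.    1.85] [-0.2 -0.1  0.7] 40.0
closed 4.44 [535.8 114.1 156.1] [3.14 0.   1.85] [-0.5 -0.1  0.4] 19.4
turned 5.79 [535.5 113.1 156. ] [-3.14 -0.   -2.92] [-1.2 -4.6  0.6] 19.4
up 6.87 [535.9 114.2 205.1] [-3.14  0.   -2.92] [ 0.1 -1.1 -0.2] 39.8
```

Run:
```python
from h import *
h=np.pi/2
def st(m): s=r.get_state(); print(m,round(s['time'],2),s['eef_pos'].round(1),s['tool_rot'].round(2),s['wrist_force'].round(1),round(s['grip_width'],1))
p=BR
r.move_ptp([*p,205],ori(h+CY+.25)); st('above')
g=r.move_l([*p,156],rate=80,guard=8); st(f'down {g}')
if not g:
    r.command_gripper(19.5); st('closed')
    r.move_ptp([*p,156],ori(h+CY+1.76)); st('turned')
    r.command_gripper(40)
    r.move_l([*p,240],rate=150); st('up')
    r.move_ptp([SPOT[0],SPOT[1],260],ori(h+CY)); st('aside')
im,d=r.grab_frame('top'); im=im[:,:,::-1].copy(); cv2.imwrite('pics/top1.png',im); np.save('top1.npy',d)
cv2.imwrite('pics/zt1.png',cv2.resize(im[220:325,175:445],None,fx=2.9,fy=2.9,interpolation=cv2.INTER_CUBIC))
```

```text
above 7.95 [ 544.4 -165.   204. ] [-3.14 -0.    1.85] [-0.1  0.2 -0. ] 40.0
down False 8.72 [ 545.  -165.8  156.2] [3.14 0.   1.85] [-0.4 -0.6 -0.1] 39.7
closed 9.32 [ 544.8 -165.7  156. ] [3.14 0.   1.85] [-0.1 -0.8  0.2] 19.6
turned 10.67 [ 544.4 -166.5  155.9] [-3.14 -0.   -2.92] [-3.2 -4.6  1.1] 19.4
up 11.97 [ 544.3 -165.5  239.1] [ 3.14 -0.   -2.92] [ 0.2 -0.1 -0.2] 40.4
aside 13.32 [ 489.9 -299.6  259.2] [-3.14 -0.    1.6 ] [-0.4  0.7 -0.3] 40.1
```

View pics/zt1.png

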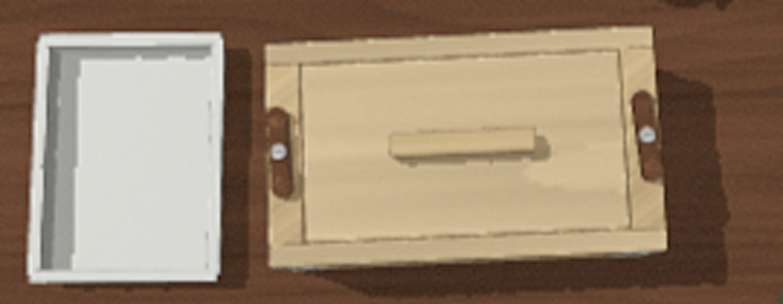

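Both buttons now lie along the rim, the left one around zoomed (278,152) and the right one around (647,135), clear of the panel seam. Next comes the panel.

Run:
```python
from h import *
h=np.pi/2
def st(m): s=r.get_state(); print(m,round(s['time'],2),s['eef_pos'].round(1),s['tool_rot'].round(2),s['wrist_force'].round(1),s['torque'].round(2),round(s['grip_width'],1))
p=(ch(0,0)+np.array([538.3,-26]))/2
r.move_ptp([*p,215],ori(h+CY)); st('above')
g=r.move_l([*p,162.5],rate=80,guard=8); st(f'down {g}')
if not g:
    r.command_gripper(0); st('closed')
    r.move_l([*p,185],rate=40,guard=15); st('up1')
    r.move_l([*p,300],rate=150,guard=15); st('up')
    im,d=r.grab_frame('side'); im=im[:,:,::-1].copy(); cv2.imwrite('pics/side2.png',im)
```

```text
above 14.47 [539.6 -26.6 215.4] [3.14 0.   1.6 ] [0.5 0.8 0.7] [-0.11  0.04 -0.01] 39.9
down False 15.28 [539.6 -25.9 162.8] [3.14 0.   1.6 ] [ 0.2  0.8 -0.1] [-0.06 -0.01 -0.03] 39.9
closed 15.78 [539.8 -25.9 163. ] [3.14 0.   1.6 ] [1.  0.8 1.3] [-0.01 -0.2  -0.01] 18.0
up1 16.49 [539.  -25.9 184.8] [-3.14 -0.    1.6 ] [ 0.2 -0.9 -3.8] [-0.11  0.09 -0.05] 17.8
up 17.41 [538.7 -25.8 298.5] [-3.14 -0.    1.6 ] [ 0.3 -0.  -4.6] [-0.09  0.01 -0.05] 17.3
```

View pics/side2.png

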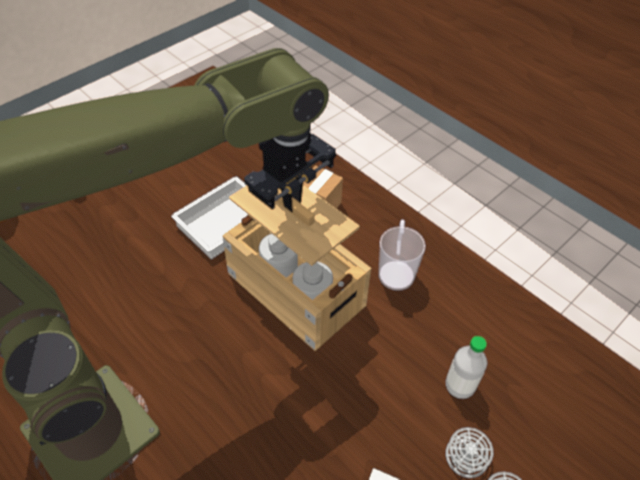

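The panel hangs level above the chest, around (295,215). Both tanks are standing, with caps near (278,245) and (313,272).

Run:
```python
from h import *
def st(m): s=r.get_state(); print(m,round(s['time'],2),s['eef_pos'].round(1),s['tool_rot'].round(2),s['wrist_force'].round(1),s['torque'].round(2),round(s['grip_width'],1))
p=SPOT
r.move_ptp([*p,300],ori(0)); st('above')
g=r.move_l([*p,34],rate=150,guard=15); st(f'down {g}')
g=r.move_l([*p,16],rate=25,guard=4); st(f'touch {g}')
im,d=r.grab_frame('side'); im=im[:,:,::-1].copy(); cv2.imwrite('pics/side3.png',im[150:])
```

```text
above 18.53 [ 490.1 -299.3  299.3] [-3.14  0.    0.  ] [ 0.8  0.  -3.7] [-0.04  0.21  0.04] 17.6
down False 20.46 [ 490.7 -300.5   35.1] [ 3.14 -0.   -0.  ] [-0.4  0.2 -3.9] [-0.03  0.18 -0.05] 17.8
touch True 20.98 [ 490.  -300.    21.9] [-3.14  0.    0.  ] [-0.6  0.3  4.1] [-0.01  0.24 -0.  ] 17.9
```

View pics/side3.png

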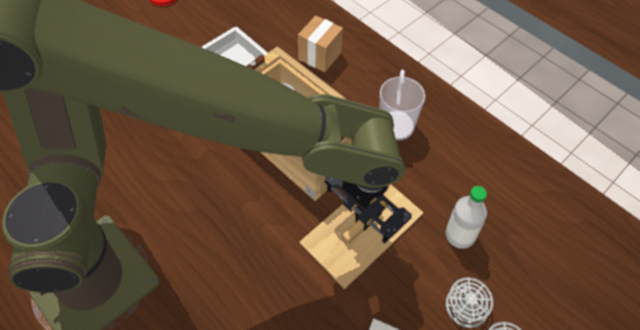

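The panel is on the table near (362,240), clear of the bottle and chest. I release it, rise and check the tank positions.

Run:
```python
from h import *
def st(m): s=r.get_state(); print(m,round(s['time'],2),s['eef_pos'].round(1),s['wrist_force'].round(1),round(s['grip_width'],1))
p=SPOT
r.command_gripper(45); r.move_l([*p,250],rate=200); st('up')
im,d=r.grab_frame('top'); im=im[:,:,::-1].copy(); cv2.imwrite('pics/top4.png',im); np.save('top4.npy',d)
P=cloud('top',d)
for sgn in(1,-1):
    c=ch(0,58*sgn); m=(np.hypot(P[...,0]-c[0],P[...,1]-c[1])<40)&(P[...,2]>130)&(P[...,2]<146)
    v,u=np.where(m); q=np.array([ray('top',a,b,138)[:2] for a,b in zip(u,v)],np.float32)
    print(sgn,c,len(q),np.median(P[m][:,2]),cv2.minEnclosingCircle(q),q.mean(0))
cv2.imwrite('pics/zt4.png',cv2.resize(im[170:350,175:535],None,fx=2.2,fy=2.2,interpolation=cv2.INTER_CUBIC))
```

```text
up 23.02 [ 489.3 -299.5  248.2] [0.5 0.7 0.1] 45.1
1 [538.44431674  32.17030653] 304 137.97061566519437 ((538.6241455078125, 32.14973831176758), 22.545146942138672) [539.0417    31.531977]
-1 [542.15568326 -83.77030653] 311 137.87846937454776 ((539.2430419921875, -84.581787109375), 22.465526580810547) [539.4442  -84.46816]
```

View pics/zt4.png

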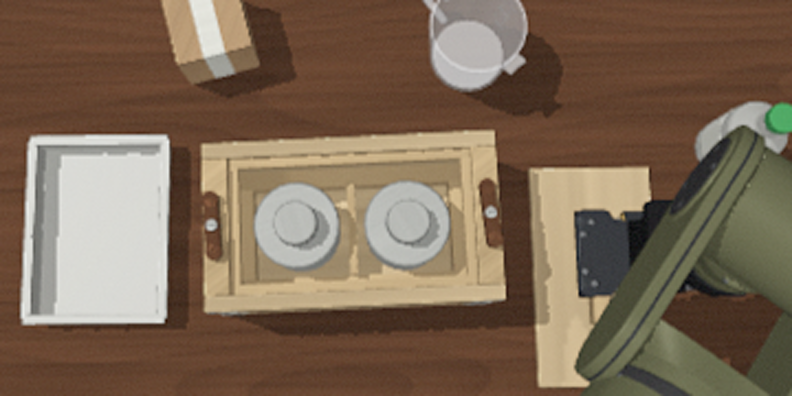

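The panel lies flat, its left edge at zoomed x≈530-540, about 40 px from the chest. The tank caps show at (296,222) and (410,220), with radii that fit. I weigh the -y tank first.

```bash
cat >> h.py <<'E'
def st(m): s=r.get_state(); print(m,round(s['time'],2),s['eef_pos'].round(1),s['wrist_force'].round(1),round(s['grip_width'],1))
def fz(n=12):
    a=[]
    for _ in range(n): r.sleep(.05); a.append(r.get_state()['wrist_force'][2])
    return np.mean(a),np.std(a)
def weigh(p):
    h=np.pi/2
    r.move_ptp([*p,210],ori(h+CY)); r.command_gripper(62); st('above')
    f0=fz()
    g=r.move_l([*p,115],rate=90,guard=8); st(f'down {g}')
    if g: return None
    r.command_gripper(0); st('closed')
    r.move_l([*p,140],rate=50,guard=20); r.sleep(.2); st('lifted')
    f1=fz(); print('fz',f0,f1,'kg',(f0[0]-f1[0])/9.81); return (f0[0]-f1[0])/9.81
E
python3 - <<'E'
from h import *
p=np.array([539.3,-84.5])
w=weigh(p)
E
```

```text
above 24.74 [539.3 -84.6 210. ] [ 0.   0.2 -0.3] 62.2
down False 26.55 [539.9 -84.7 115.9] [ 0.3 -0.6  0. ] 62.1
closed 27.0 [540.1 -84.6 115.7] [2.7 0.8 1.3] 44.3
lifted 27.85 [539.  -84.4 139.5] [-1.3  0.1 -5. ] 44.6
fz (np.float64(-0.12053883021224569), np.float64(0.5800554288921498)) (np.float64(-4.925869838303694), np.float64(0.41709197623816274)) kg 0.48984006198689584
```

Run:
```python
from h import *
p=np.array([539.3,-84.5])
g=r.move_l([*p,113.5],rate=40,guard=4); st(f'set {g}')
r.command_gripper(62); r.move_l([*p,210],rate=150); st('free')
p=np.array([538.6,32])
w=weigh(p)
```

```text
set True 29.03 [539.2 -84.3 115.3] [0.6 0.1 3.6] 44.6
free 30.39 [538.7 -84.3 208.9] [-0.   0.3 -0.5] 61.8
above 31.15 [538.5  31.  209.6] [-1.2  0.1 -0. ] 62.0
down False 32.96 [539.3  32.  115.9] [-0.3 -0.1 -0.6] 62.5
closed 33.4 [539.3  32.  115.6] [ 1.4 -0.2  0.6] 44.4
lifted 34.25 [538.3  32.  139.5] [ 0.2  0.8 -2.9] 44.2
fz (np.float64(-0.026185829197945338), np.float64(0.5165503317253657)) (np.float64(-2.848688536148948), np.float64(0.6368448801897711)) kg 0.2877168916361878
```

The +y tank weighs 0.29 kg and the -y tank 0.49 kg, so the -y one is loaded. I set the lighter one back and carry the other to the tray.

Run:
```python
from h import *
h=np.pi/2
p=np.array([538.6,32])
g=r.move_l([*p,113.5],rate=40,guard=4); st(f'set {g}')
r.command_gripper(62); r.move_l([*p,210],rate=150); st('free')
p=np.array([539.3,-84.5])
r.move_ptp([*p,210],ori(h+CY)); st('above')
g=r.move_l([*p,115],rate=90,guard=8); st(f'down {g}')
assert not g
r.command_gripper(0); st('closed')
r.move_l([*p,140],rate=60,guard=20)
g=r.move_l([*p,320],rate=150,guard=20); st(f'lifted {g}')
assert not g
r.move_l([*TRAY,320],rate=180); st('over tray')
im,d=r.grab_frame('side'); im=im[:,:,::-1].copy(); cv2.imwrite('pics/side5.png',im)
```

```text
set True 35.43 [538.5  32.  115.2] [1.8 0.4 2.9] 44.3
free 36.79 [538.   32.  208.9] [ 0.2 -0.5 -0.1] 62.3
above 37.33 [538.5 -85.  208.5] [-0.3  0.6 -0.1] 61.8
down False 38.54 [539.9 -84.7 115.9] [-1.  -0.5  0.5] 62.5
closed 38.99 [539.3 -84.6 115.4] [-0.9 -0.4  2.4] 44.6
lifted False 40.91 [538.8 -84.4 318.4] [ 1.2  1.5 -4.9] 44.1
over tray 42.98 [547.2 261.9 320. ] [-0.1  0.1 -5.1] 44.2
```

View pics/side5.png

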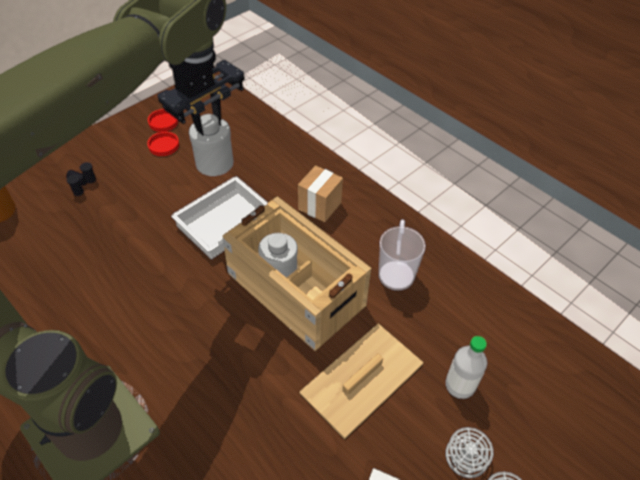

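The tank hangs upright above the tray, around (212,148). The lighter tank stands in its well, and the panel lies flat at (362,380). I lower the tank into the tray.

Run:
```python
from h import *
g=r.move_l([*TRAY,122],rate=150,guard=15); st(f'down {g}')
g=r.move_l([*TRAY,104],rate=25,guard=4); st(f'touch {g}')
if g:
    r.command_gripper(64); r.move_l([*TRAY,260],rate=150); st('free')
    r.move_ptp([275,588,260],ori(2.7)); st('away')
for n in('top','side'):
    im,d=r.grab_frame(n); im=im[:,:,::-1].copy(); cv2.imwrite(f'pics/{n}6.png',im); np.save(f'{n}6.npy',d)
```

```text
down False 44.5 [547.9 262.9 123.5] [-0.3  0.4 -5. ] 44.4
touch True 45.03 [546.6 262.6 109.2] [ 0.1 -0.2  4.8] 44.3
free 46.8 [546.4 262.4 258.4] [-0.4  0.1 -1.7] 64.2
away 48.37 [275.9 587.5 259.9] [-0.4  0.4 -0.2] 64.2
```

View pics/top6.png

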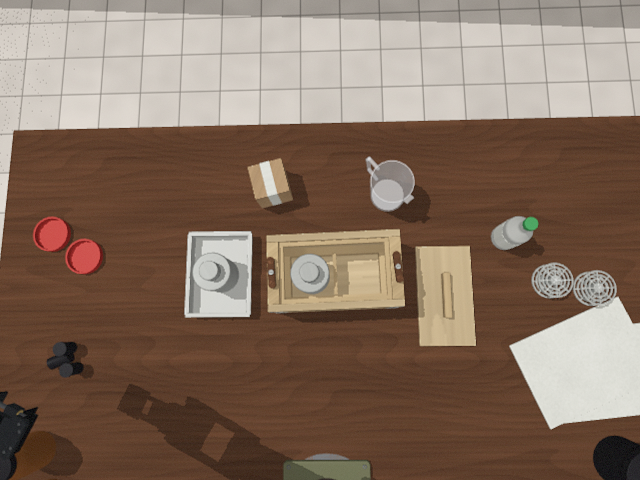

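View pics/side6.png

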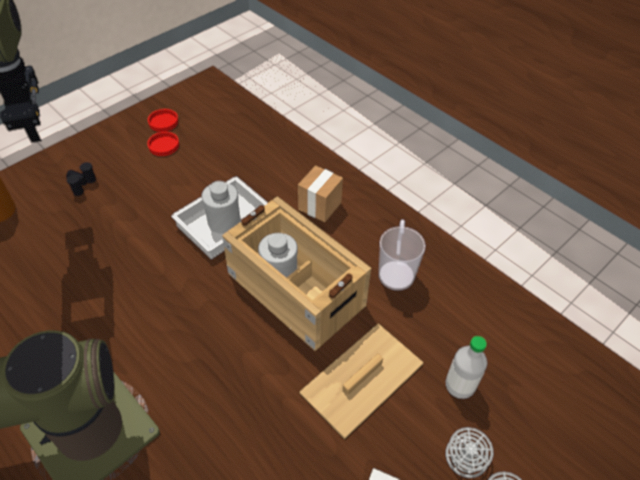

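Both views show the tank upright in the tray at (212,272) in the top view, and the lighter one in its well at (310,272). The panel is flat with its handle up at (446,296). The carton, jug and bottle look unmoved. A quick numeric check comes next, then I hand in.

Run:
```python
from h import *
d0,d=np.load('top0.npy'),np.load('top6.npy'); P0,P=cloud('top',d0),cloud('top',d)
for nm,c,zr in(('tray tank cap',TRAY,(124,140)),('left tank cap',(538.6,32),(130,146))):
    m=(np.hypot(P[...,0]-c[0],P[...,1]-c[1])<40)&(P[...,2]>zr[0])&(P[...,2]<zr[1]); print(nm,m.sum(),np.median(P[m],0).round(1))
im=cv2.imread('pics/top6.png'); hsv=cv2.cvtColor(im,cv2.COLOR_BGR2HSV)
m=(hsv[...,2]>140)&(hsv[...,1]>50); m[:, :408]=0; m[:,485:]=0; m[:240]=0; m[352:]=0
v,u=np.where(m); q=np.array([ray('top',a,b,9)[:2] for a,b in zip(u,v)],np.float32); print('panel',cv2.minAreaRect(q))
k=(P[...,1]>-300)&(P[...,1]<-232)&(abs(P[...,0]-490)<120)&(P[...,1]<-235)&(P[...,1]>-280); print('panel z',np.percentile(P[k][:,2],[5,50,95]))
a=cv2.imread('pics/top0.png').astype(int); df=abs(a-im).max(2)
for nm,(x0,x1,y0,y1) in dict(carton=(240,300,150,215),jug=(360,420,150,220),bottle=(485,545,210,255)).items(): print(nm,'changed px',(df[y0:y1,x0:x1]>40).sum())
r.job_done(); print(r.get_state()['time'])
```

```text
tray tank cap 305 [545.3 261.8 131.9]
left tank cap 301 [537.2  31.3 137.8]Traceback (most recent call last):
  File "<stdin>", line 7, in <module>
  File "h.py", line 6, in ray
    K,R,t=cam(n); d=R.T@np.linalg.inv(K)@np.array([u,v,1.]); o=-R.T@t
          ~~~^^^
  File "h.py", line 4, in cam
    c=r.camera_info(n); K=np.array([[c['fx'],0,c['cx']],[0,c['fy'],c['cy']],[0,0,1]]); R=cv2.Rodrigues(np.array(c['rvec'],float))[0]; t=np.array(c['tvec'],float); return K,R,t
ValueError: time passes only in moves, steps and waits
```

```bash
sed -i 's/^def cam(n):/import functools\n@functools.lru_cache(None)\ndef cam(n):/' h.py
python3 - <<'E'
from h import *
print(r.get_state()['time'])
d=np.load('top6.npy'); P=cloud('top',d)
im=cv2.imread('pics/top6.png'); hsv=cv2.cvtColor(im,cv2.COLOR_BGR2HSV)
m=(hsv[...,2]>140)&(hsv[...,1]>50); m[:, :408]=0; m[:,485:]=0; m[:240]=0; m[352:]=0
v,u=np.where(m); q=np.array([ray('top',a,b,9)[:2] for a,b in zip(u,v)],np.float32); print('panel',cv2.minAreaRect(q))
k=(abs(P[...,0]-490)<110)&(P[...,1]<-240)&(P[...,1]>-280); print('panel z',np.percentile(P[k][:,2],[5,50,95]))
a=cv2.imread('pics/top0.png').astype(int); df=abs(a-im).max(2)
for nm,(x0,x1,y0,y1) in dict(carton=(240,300,150,215),jug=(360,420,150,220),bottle=(485,545,210,255)).items(): print(nm,'changed px',(df[y0:y1,x0:x1]>40).sum())
E
```

```text
48.4667
panel ((488.9132385253906, -298.5235290527344), (137.4230499267578, 245.11163330078125), 89.46541595458984)
panel z [ 5.07065351  8.94253776 12.74606078]
carton changed px 0
jug changed px 0
bottle changed px 0
```

Run:
```python
from plant import r
r.job_done(); print(r.get_state()['time'])
```

```text
the job is handed in; nothing more can be done
the job is handed in; nothing more can be done
```

The job is done and handed in at about 48.5 s of the 72 s. I turned both buttons along the rim, laid the panel on the clear stretch, and lifted both tanks. The -y tank read about 0.49 kg and the +y one about 0.29 kg. The heavier -y tank now stands in the tray, and the lighter one is back in its well.

- **Tanks:** The tank in the tray has its cap top at z ≈ 132 mm, which fits standing upright on the tray floor. The lighter tank's cap top is at z ≈ 138 mm, the same as before.
- **Panel:** It lies flat with its handle up, centred at about (489, -299), with its length along x and its top at about 9 mm. I worked out the clear spot from the gap between the chest and the bottle. Its x position was my choice within open table, not something I could measure.
- **Bystanders:** In the top view, the carton, jug and bottle show no changed pixels between the first picture and the last.
- **Buttons:** I checked these by eye only. They are clear of the panel opening and slightly past 1.57.
- **Failed check:** One numeric check stopped partway because it called `camera_info` too often. I re-ran it with the calibration cached and found no disagreements.

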